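# Hold the bolt head behind the bracket while the nut is run up

## Task

The nut runner on its torque arm is turning the nut on the front of the board-bearer bracket, but the bolt just goes round with it. Reach down into the green channel behind the bracket, grip that bolt's turning hexagon head across its flats and hold it still while the nut runs up, until the runner's socket stops; finish while still holding the head, as the runner keeps pulling. Leave the clay lid by the rail, the mould half, the bowl, the spanner and the spare bolt where they are.

Things in the scene. Friction and masses are not known exactly. Their poses are not given: they have to be found in the camera images.
- hex_head: Steel hexagon bolt head to hold: 24 mm across flats, 27.7 across corners, 10 mm thick, in the channel 112 mm above the table. Origin: its centre. Its x axis is the bolt's axis, level, pointing out through the bracket to the nut; y and z turn with it, flats at +y, -y and every 60 degrees. It turns on the spot at about 1.4 rad/s till held; jaws closing across it turn it flat against them.
- bracket: Fixed dark steel angle bracket, 190 mm wide, 74 high, on the channel's far side, with the nut runner. Origin on the table under the bolt's axis, on the channel's middle line; x level along bolt and runner (which ends 392 mm out), y along the channel, z up. Turning head's centre at (14, 0, 112) mm. A like head at (14, 110, 112) is tight, has no runner and stays as it is.
- rail: Fixed green steel channel, open at the top, 560 mm long (its y), 46 mm wide inside, walls 6 mm; top edges 140 mm and inside floor 66 mm above the table. Origin on the table under its middle; x across, to the bracket's side; z up. The turning head's underside is 4 mm (a washer) from the flange on the +x side; from the head's outer face to the other flange 32 mm are free.
- reach_in (a point): Fixed point, on the bolt's axis, 5 mm from the head's centre towards the middle of the channel: fingers up to 25 mm wide reach straight down here with room on both sides and the pads still cover the head. Beside the head 80 mm of the channel are free either way, and nothing stands above the top edges within 100 mm.
- bolt (a joint): How far the nut is run up the bolt (angle between them, rad): 0 to 3 at the start, 10 when home. Grows by about 1 rad/s while the head is held (7 to 11 s), else stands still. When home, the runner pulls on the head with a steady 0.25 N m: grip with 25 N or more.
- socket (a joint): Turning angle (rad) of the dark socket on the runner's nose, 36 mm diameter, with the nut inside. Turns at about 1.4 rad/s while the bolt is free, 1 rad/s while the head is held, and stops once the nut is home and the head is held.
- torque_arm: The nut runner's torque arm: aluminium tube at the height of the runner, to a steel post 242 mm high on a base 90 x 75 mm, fixed. Origin: on the table under the post, which stands 196 mm out from the channel's middle line and 215 mm to +y of the bolt's axis.
- spanner_mid (a point): Steel combination spanner, 240 mm long, 10 mm thick, lying on the table beside the nut runner; its middle. Leave alone.
- spare_bolt_mid (a point): Spare bolt standing on its head on the table on the robot's side of the rail, 65 mm high, head 24 mm across flats; this point is 12 mm up, on its axis. Leave alone.
- lid_a_mid (a point): Grey clay lid, a disc of 110 mm diameter and 11 mm thickness, on the table off the rail's left end; its middle. Leave alone.
- mould_half_mid (a point): White plaster mould half, 170 mm diameter with two ears, 36 mm high, on the table at the left; its middle. Leave alone.
- bowl_mid (a point): Grey plastic bowl, 110 mm diameter, 50 mm high, at the right of the table; its middle. Leave alone.

How it is judged:
By the outcome, as a careful person would: the job done as asked, in the order asked, and still so for the second after the job is handed in, while the arm keeps its last pose, push and grip.
It also fails if it takes over 48 s, if anything falls off the work surface, if the arm or the gripper's body presses on something with over 40 N, if the wrist force passes 120 N, or if a joint passes its speed limit or range.

## Robot

A 7-joint arm with a two-finger parallel gripper is mounted at the origin on the work surface. World frame = base frame: x ahead of the robot, y to its left, z up, the work surface at z = 0. Lengths are in m, angles in rad, forces in N, time in s.
With the tool pointing down it reaches from about 0.4 to 0.9 m from the base axis. Payload 5.5 kg.
Tool frame: the origin (TCP) lies on the front face of the gripper's body, between the roots of the fingers; the fingertips stand 66 mm ahead of it and the grasp point (between the pads) lies 47 mm ahead of it; z points along the fingers, y is the line along which they close (so a half turn about z gives the same grasp; the last joint's range is limited). The gripper opens to 92 mm and grips with 3 to 60 N. Pads are 19 mm wide; open, the fingers measure 130 mm over their backs; the gripper's body (75 mm by 190 mm) begins 47 mm behind the grasp point.
Start: joints at [1.531, 0.501, -0.427, 1.55, 0.221, 1.138, -0.21], TCP at [0.194, -0.62, 0.292] pointing down, gripper open.
Joint ranges: [-2.88, 2.88], [-0.31, 2.03], [-1.54, 1.56], [0.2, 2.42], [-1.41, 4.55], [0.19, 2.02], [-2.57, 2.57]. Speed limits (rad/s): [2.57, 2.57, 3.14, 3.14, 3.14, 3.14, 3.14].

## Interface

Orientations are given as [roll, pitch, yaw] about the fixed x, y, z axes, in that order (R = Rz(yaw) Ry(pitch) Rx(roll)).
In Python, from rig import ctrl gives the robot as it stands.
- The arm moves only by the tool apply_moves, never from a script. Its argument "plan" is a list of rows, each a list of 7 numbers: the turn, a rotation vector about the tool's x, y, z in units of 30 degrees (1.0 is 30 degrees), then the shift along the tool's x, y, z in units of 0.3 m (1.0 is 0.3 m), then the gripper's target within -1 to 1 (fully open at 1, half-way at 0, shut at -1). A call has exactly 10 rows; each row is the pose to reach, as a shift and turn from the pose commanded when the call began, along the tool's axes at that moment; what a row does not reach only later rows make up. A row lasts 1/12 s, in which the tool goes at most 41.7 mm and 7.16 degrees, less where a joint would pass 70% of its speed; a pose out of reach is approached as far as the arm can. A call with a number of a shift or a turn outside -1 to 1 is refused whole. A call with a gripper value outside its range is refused whole. The fingers move at their own pace and stop on an object; "force" is the grip in N (left out, the last holds). Time passes only in rows, so rows that repeat a pose let the fingers close, or fill a call up. It gives the time, the measured TCP pose, the force, the opening and the grip force at its end, in the units of the state.
- ctrl.observe(): the state, without advancing time (a new reading comes with each control period).
- ctrl.read_camera(name): name is "scene" or "top" or "wrist"; returns (picture, depth): 400x640x3 uint8, red, green, blue; 400x640 float32, m along the optical axis (not along the pixel's ray), 0 where there is no reading.
- ctrl.camera_params(name): a dict with "camera_matrix" (3x3 intrinsics, pixels), "distortion" ([k1, k2, p1, p2, k3] as OpenCV has them; the pictures are not rectified), "R" (3x3) and "t" (3): a world point X has camera coordinates R X + t. Camera axes: x right, y down, z forward; pixel columns grow to the right and rows downward; lengths in m; the calibration is good to about 2 mm. A picture is of the moment at which its call begins: read the wrist's pose just before it. camera_params takes no time and is no camera call; for the wrist camera it gives the pose at the moment of the call.
- ctrl.hand_in(): hands the job in; it is judged then, once.
Trained networks look in the newest picture that a camera, given by its name, has taken for a name from the list of things; names that differ only in an ending like _2 or _b are one class to them, and where a whole thing is asked for, a point or a joint stands for the part that bears it (a point fixed in the world has none). Each returns a list of dicts, best first, with "confidence" (0 to 1); they miss things now and then, are a little off and sometimes report something else, mostly with a low value. They report only what shows in the picture. A call takes as long as a camera call.
- ctrl.spot_in(label, camera): "extent" ([left, top, right, bottom] as shares, 0 to 1, of the picture: columns of its width, rows of its height, round what is visible of it).
- ctrl.trace(label, camera): "pixels" (400x640 bool, what is visible of it) and "extent" ([left, top, right, bottom] as shares, 0 to 1, of the picture: columns of its width, rows of its height, round what is visible of it).
- ctrl.spot_point(label, camera): "centre" ([column, row] as shares, 0 to 1, of the picture: columns of its width, rows of its height: a listed point, or the origin of a listed thing).
The state is a dict: "time": time; "qpos": joint angles; "joint_vel": joint speeds; "tau": joint torques, N m; "tcp_pos": TCP position; "tool_rot": TCP orientation; "contact_force": force on the tool from outside, world axes, zero at the start; "moment": the same for the moment, N m; "width": finger opening in m; "gripper_force": force on a finger pad.
Only numpy, scipy, OpenCV 4.12 (cv2) and the standard library are available. Lean on these libraries where they do the work, as an engineer would, in place of code of your own. Each camera call takes 0.05 s, during which the arm holds its last target. There are 200 camera calls.

## Working session

There is one attempt and no reset: what is moved stays moved. The work goes in short steps, Python scripts to look and compute and a tool call to move; the robot and the scene stay as the last step left them, time stands still between calls to the robot, and variables do not carry over. Pictures are saved under pics/ and viewed, at most 10 in all, crops included, and the job is handed in when it is done.

Besides the shell and the picture viewer there is one more tool, called after "Emit:" as a command line: name --pt "numbers of a row" for each row, then --argument value for the rest. apply_moves: Moves the arm, as the interface text tells. Its arguments: {"type":"object","properties":{"plan":{"type":"array","items":{"type":"array","items":{"type":"number"}}},"force":{"type":"number"}},"required":["plan"]}

```bash
mkdir -p pics; cat > h.py <<'E'
import numpy as np, cv2
from rig import ctrl
from scipy.spatial.transform import Rotation as Ro
def save(im,n): cv2.imwrite('pics/'+n,im[:,:,::-1])
def px(c,ext):return np.array(ext)*np.array([640,400])
def ray(cam,uv):
    p=ctrl.camera_params(cam);K=np.array(p['camera_matrix']);d=np.array(p['distortion'],float)
    n=cv2.undistortPoints(np.array([[uv]],float),K,d)[0,0]
    R=np.array(p['R']);t=np.array(p['t']);return -R.T@t, R.T@np.array([n[0],n[1],1])
def atz(cam,uv,z):
    o,d=ray(cam,uv);return o+d*(z-o[2])/d[2]
def cloud(cam,depth):
    p=ctrl.camera_params(cam);K=np.array(p['camera_matrix']);d=np.array(p['distortion'],float)
    v,u=np.mgrid[0:400,0:640];n=cv2.undistortPoints(np.stack([u,v],-1).reshape(-1,1,2).astype(float),K,d).reshape(400,640,2)
    X=np.dstack([n,np.ones((400,640))])*depth[...,None]
    return (X-np.array(p['t']))@np.array(p['R'])
E
python3 - <<'E'
from h import *
for c in ['scene','top']:
    im,de=ctrl.read_camera(c);save(im,c+'1.png')
    P=cloud(c,de)
    for l in ['rail','hex_head','bracket','reach_in','torque_arm']:
        for r in ctrl.spot_point(l,c)[:2]:
            uv=px(c,r['centre']);z={'hex_head':.112,'reach_in':.112}.get(l,0)
            print(c,l,round(r['confidence'],2),uv.round(0),atz(c,uv,z).round(3))
    r=ctrl.trace('rail',c)
    if r:
        m=r[0]['pixels']&(de>0)&(abs(P[...,2]-.14)<.005);q=P[m][:,:2]
        print(c,'railtop',len(q),[x for x in cv2.minAreaRect(q.astype(np.float32))])
E
```

```text
scene rail 0.62 [256. 229.] [ 0.485 -0.104  0.   ]
scene bracket 0.73 [262. 225.] [ 0.483 -0.082  0.   ]
scene reach_in 0.92 [261. 200.] [ 0.497 -0.084  0.112]
scene torque_arm 0.9 [361. 248.] [0.723 0.093 0.   ]
scene railtop 1116 [(0.49972039461135864, -0.09675419330596924), (0.5615429878234863, 0.10254605859518051), 78.69452667236328]
top rail 0.78 [363. 255.] [ 0.481 -0.103  0.   ]
top hex_head 0.59 [363. 244.] [ 0.502 -0.089  0.112]
top hex_head 0.32 [149. 208.] [0.585 0.457 0.112]
top bracket 0.56 [356. 255.] [ 0.48  -0.083  0.   ]
top reach_in 0.97 [363. 245.] [ 0.499 -0.088  0.112]
top torque_arm 0.68 [296. 174.] [0.709 0.088 0.   ]
top railtop 1193 [(0.4816146194934845, -0.09281298518180847), (0.55715411901474, 0.06133827567100525), 78.60055541992188]
```

```bash
python3 - <<'E'
from h import *
s=ctrl.observe();print(s['time'],s['tcp_pos'],s['tool_rot'],s['width'])
R=Ro.from_euler('xyz',s['tool_rot']).as_matrix();print(R.round(3))
c=ctrl.camera_params('wrist');print((-np.array(c['R']).T@c['t']).round(3),np.array(c['R']).round(2))
def goal(p,yax):
    y=np.array(yax+[0.]);y/=np.linalg.norm(y);z=np.array([0,0,-1.]);x=np.cross(y,z)
    for sg in (1,-1):
        G=np.column_stack([sg*x,sg*y,z]);print('turn',(Ro.from_matrix(R.T@G).as_rotvec()/np.radians(30)).round(3),'shift',(R.T@(np.array(p)-s['tcp_pos'])/.3).round(3))
goal([.492,-.087,.29],[.198,.98])
E
```

```text
0.7 [ 0.19385673 -0.62042197  0.29226824] [ 3.14151799e+00 -6.16606134e-05  3.02775432e-01] 0.09203410217275194
[[ 0.955  0.298  0.   ]
 [ 0.298 -0.955 -0.   ]
 [ 0.     0.    -1.   ]]
[ 0.268 -0.597  0.385] [[ 0.3  -0.95 -0.  ]
 [-0.91 -0.29  0.29]
 [-0.27 -0.09 -0.96]]
turn [ 0.     0.    -5.041] shift [ 1.479 -1.401  0.008]
turn [ 0.    -0.     0.959] shift [ 1.479 -1.401  0.008]
```

View pics/top1.png

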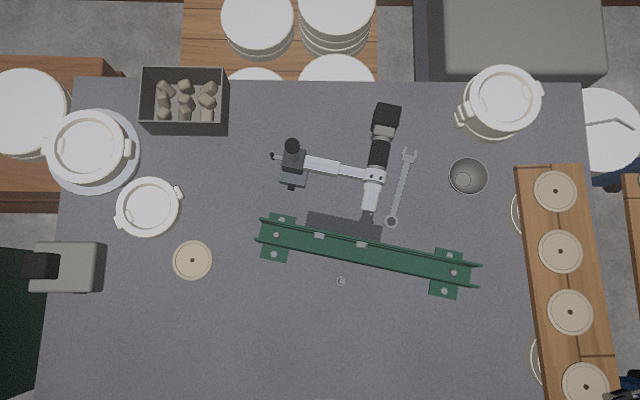

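View pics/scene1.png

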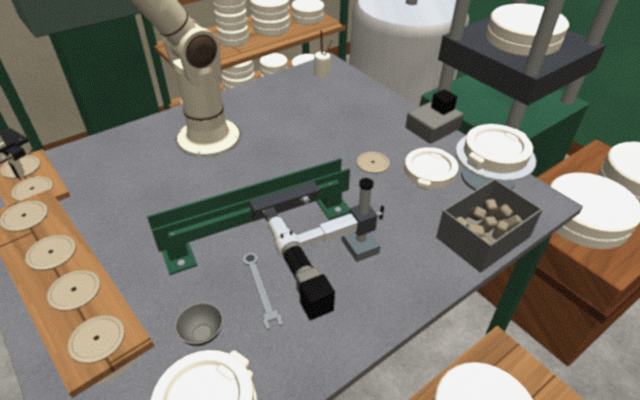

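Emit:
apply_moves --pt "0 0 0.1 0.1 -0.095 0 1" --pt "0 0 0.2 0.2 -0.19 0 1" --pt "0 0 0.3 0.3 -0.285 0 1" --pt "0 0 0.4 0.4 -0.38 0 1" --pt "0 0 0.5 0.5 -0.475 0 1" --pt "0 0 0.6 0.6 -0.57 0 1" --pt "0 0 0.7 0.7 -0.665 0 1" --pt "0 0 0.8 0.8 -0.76 0 1" --pt "0 0 0.9 0.9 -0.855 0 1" --pt "0 0 0.96 1 -0.95 0 1" --force 45

```text
time: 1.53
tcp_pos: [0.3959, -0.2571, 0.2927]
tool_rot: [3.141, -0.001, -0.203]
contact_force: [0.4, -0.2, -0.3]
width: 0.0917
gripper_force: 0.0
```

```bash
cat >> h.py <<'E'
def goal(p,yax):
    s=ctrl.observe();R=Ro.from_euler('xyz',s['tool_rot']).as_matrix()
    y=np.array([*yax,0.]);y/=np.linalg.norm(y);z=np.array([0,0,-1.]);x=np.cross(y,z)
    if x@R[:,0]<0:x,y=-x,-y
    G=np.column_stack([x,y,z]);print('at',s['time'],s['tcp_pos'].round(4) if hasattr(s['tcp_pos'],'round') else s['tcp_pos'],'turn',(Ro.from_matrix(R.T@G).as_rotvec()/np.radians(30)).round(3),'shift',(R.T@(np.array(p)-s['tcp_pos'])/.3).round(3))
E
python3 -c "
from h import *
goal([.492,-.087,.27],[.198,.98])"
```

```text
at 1.5333 [ 0.3959 -0.2571  0.2927] turn [ 0.002 -0.002 -0.006] shift [ 0.2   -0.62   0.075]
```

Emit:
apply_moves --pt "0 0 0 0.03 -0.1 0.01 1" --pt "0 0 0 0.06 -0.2 0.02 1" --pt "0 0 0 0.1 -0.31 0.03 1" --pt "0 0 0 0.14 -0.42 0.05 1" --pt "0 0 0 0.17 -0.53 0.07 1" --pt "0 0 0 0.2 -0.62 0.075 1" --pt "0 0 0 0.2 -0.62 0.075 1" --pt "0 0 0 0.2 -0.62 0.075 1" --pt "0 0 0 0.2 -0.62 0.075 1" --pt "0 0 0 0.2 -0.62 0.075 1"

```text
time: 2.37
tcp_pos: [0.4905, -0.09, 0.2697]
tool_rot: [3.141, 0.0, -0.202]
contact_force: [-0.5, -0.6, -0.2]
width: 0.0918
gripper_force: 0.0
```

```bash
python3 - <<'E'
from h import *
goal([.492,-.087,.159],[.198,.98])
c='wrist'
im,de=ctrl.read_camera(c);save(im,'w1.png');P=cloud(c,de)
for l in ['hex_head','reach_in','bracket','rail']:
    for r in ctrl.spot_point(l,c)[:2]:
        uv=px(c,r['centre']);z=.112 if l in('hex_head','reach_in') else 0
        print(l,round(r['confidence'],2),uv.round(0),atz(c,uv,z).round(4))
for r in ctrl.trace('hex_head',c)[:3]:
    m=r['pixels']&(de>0);q=P[m];print('head',r['confidence'],m.sum(),(np.array(r['extent'])*[640,400,640,400]).round(),np.percentile(q,[5,50,95],axis=0).round(4).tolist())
r=ctrl.trace('rail',c)
if r:
    m=r[0]['pixels']&(de>0)&(abs(P[...,2]-.14)<.004);q=P[m]
    a=cv2.fitLine(q[:,:2].astype(np.float32),cv2.DIST_L2,0,.01,.01).ravel();print('edges',m.sum(),a)
    ax=np.array([.198,.98]);n=np.array([.98,-.198]);d=q[:,:2]@n-np.array([.483,-.085])@n
    h,e=np.histogram(d,np.arange(-.05,.06,.003));print([(round(float(x),3),int(y)) for x,y in zip(e,h)])
    for sgn in(-1,1):
        k=q[d*sgn>0][:,:2]
        if len(k)>20:print(sgn,len(k),np.median(d[d*sgn>0]),cv2.fitLine(k.astype(np.float32),cv2.DIST_HUBER,0,.01,.01).ravel())
E
```

```text
at 2.3667 [ 0.4905 -0.09    0.2697] turn [ 0.002  0.    -0.005] shift [ 0.003 -0.011  0.369]
hex_head 0.85 [311. 196.] [ 0.4971 -0.083   0.112 ]
reach_in 0.92 [313. 202.] [ 0.4914 -0.0834  0.112 ]
reach_in 0.56 [313. 199.] [ 0.4942 -0.0842  0.112 ]
bracket 0.7 [311. 184.] [ 0.4806 -0.0762  0.    ]
bracket 0.62 [310. 203.] [ 0.4566 -0.0704  0.    ]
rail 0.56 [325. 184.] [ 0.4778 -0.0932  0.    ]
head 0.66 339 [295. 199. 329. 209.] [[0.4895, -0.0928, 0.1124], [0.4954, -0.0827, 0.1226], [0.5005, -0.0713, 0.1258]]
edges 7933 [ 0.19735478  0.98033214  0.49105623 -0.09400292]
[(-0.05, 0), (-0.047, 0), (-0.044, 0), (-0.041, 0), (-0.038, 0), (-0.035, 0), (-0.032, 220), (-0.029, 851), (-0.026, 1319), (-0.023, 14), (-0.02, 0), (-0.017, 0), (-0.014, 0), (-0.011, 0), (-0.008, 0), (-0.005, 0), (-0.002, 0), (0.001, 0), (0.004, 0), (0.007, 0), (0.01, 0), (0.013, 0), (0.016, 0), (0.019, 295), (0.022, 2385), (0.025, 2537), (0.028, 292), (0.031, 4), (0.034, 4), (0.037, 4), (0.04, 3), (0.043, 0), (0.046, 0), (0.049, 0), (0.052, 0), (0.055, 0)]
-1 2404 -0.025577440365670723 [ 0.19710001  0.9803834   0.45853359 -0.07651282]
1 5529 0.025111850100399402 [ 0.19613199  0.9805775   0.5063571  -0.09642714]
```

View pics/w1.png

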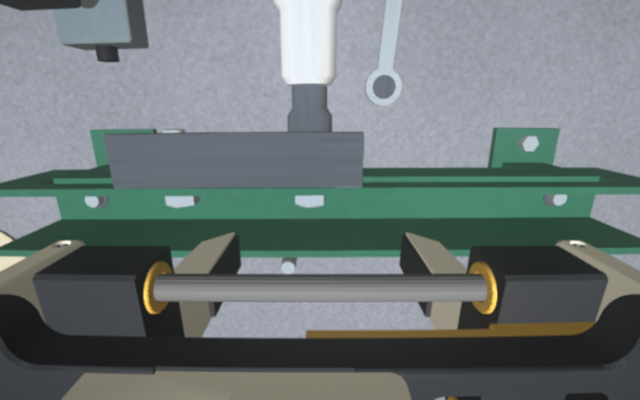

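Emit:
apply_moves --pt "0 0 -0.005 0 -0.027 0 1" --pt "0 0 -0.005 0 -0.027 0.05 1" --pt "0 0 -0.005 0 -0.027 0.1 1" --pt "0 0 -0.005 0 -0.027 0.15 1" --pt "0 0 -0.005 0 -0.027 0.2 1" --pt "0 0 -0.005 0 -0.027 0.22 1" --pt "0 0 -0.005 0 -0.027 0.22 1" --pt "0 0 -0.005 0 -0.027 0.22 1" --pt "0 0 -0.005 0 -0.027 0.22 1" --pt "0 0 -0.005 0 -0.027 0.22 1"

```text
time: 3.55
tcp_pos: [0.4933, -0.0806, 0.2047]
tool_rot: [3.142, -0.002, -0.197]
contact_force: [0.4, 0.1, -0.6]
width: 0.0919
gripper_force: 0.0
```

```bash
python3 - <<'E'
from h import *
goal([.4916,-.0819,.159],[.197,.98])
c='wrist'
im,de=ctrl.read_camera(c);save(im,'w2.png');P=cloud(c,de)
ax=np.array([.197,.98]);n=np.array([.98,-.197])
for l in ['hex_head','reach_in']:
    for r in ctrl.spot_point(l,c)[:2]:
        uv=px(c,r['centre']);p=atz(c,uv,.112);print(l,round(r['confidence'],2),uv.round(0),p[:2].round(4),'n',p[:2]@n,'a',p[:2]@ax)
for r in ctrl.trace('hex_head',c)[:3]:
    m=r['pixels']&(de>0);q=P[m];print(r['confidence'],m.sum(),np.percentile(q[:,:2]@ax,[3,50,97]).round(4),np.percentile(q[:,:2]@n,[3,50,97]).round(4))
s=np.array(ctrl.observe()['tcp_pos']);print('tcp n,a',s[:2]@n,s[:2]@ax)
m=(de>0)&(abs(P[...,2]-.14)<.004)&(abs(P[...,:2]@n-.49)<.05)&(im[...,1]>im[...,0]+15)
h,e=np.histogram(P[m][:,:2]@n,np.arange(.45,.53,.003));print([(round(float(x),3),int(y)) for x,y in zip(e,h)])
E
```

```text
at 3.55 [ 0.4933 -0.0806  0.2047] turn [ 0.    -0.003  0.002] shift [-0.005  0.005  0.152]
hex_head 0.57 [324. 230.] [ 0.4936 -0.0834] n 0.5001293712745202 a 0.01550030978802261
reach_in 0.76 [322. 232.] [ 0.4923 -0.0813] n 0.49849590930703264 a 0.017287456900665882
0.77 368 [0.005  0.0166 0.0273] [0.4975 0.5012 0.5049]
tcp n,a 0.49886203267481816 0.01797564729777261
[(0.45, 0), (0.453, 0), (0.456, 0), (0.459, 529), (0.462, 809), (0.465, 46), (0.468, 0), (0.471, 0), (0.474, 0), (0.477, 0), (0.48, 0), (0.483, 0), (0.486, 0), (0.489, 2), (0.492, 0), (0.495, 4), (0.498, 2), (0.501, 10), (0.504, 14), (0.507, 22), (0.51, 942), (0.513, 3215), (0.516, 3232), (0.519, 0), (0.522, 0), (0.525, 5)]
```

View pics/w2.png

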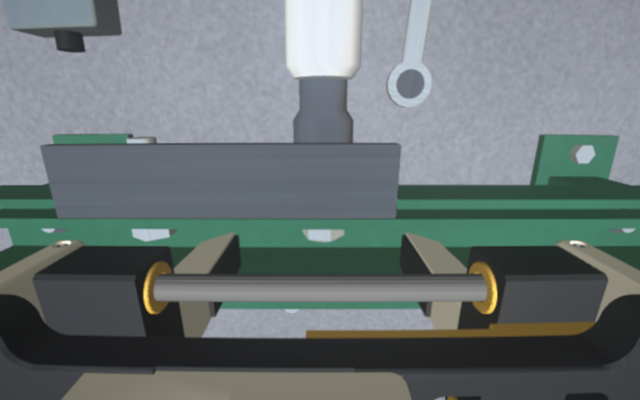

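Emit:
apply_moves --pt "0 -0.003 0.002 -0.006 0.005 0 1" --pt "0 -0.003 0.002 -0.006 0.005 0.04 1" --pt "0 -0.003 0.002 -0.006 0.005 0.08 1" --pt "0 -0.003 0.002 -0.006 0.005 0.12 1" --pt "0 -0.003 0.002 -0.006 0.005 0.152 1" --pt "0 -0.003 0.002 -0.006 0.005 0.152 1" --pt "0 -0.003 0.002 -0.006 0.005 0.152 1" --pt "0 -0.003 0.002 -0.006 0.005 0.152 1" --pt "0 -0.003 0.002 -0.006 0.005 0.152 1" --pt "0 -0.003 0.002 -0.006 0.005 0.152 1"

```text
time: 4.58
tcp_pos: [0.491, -0.0817, 0.1586]
tool_rot: [3.142, 0.0, -0.198]
contact_force: [-0.4, 0.5, 0.2]
width: 0.0916
gripper_force: 0.0
```

```bash
python3 - <<'E'
from h import *
goal([.4905,-.0817,.159],[.197,.98])
E
```

```text
at 4.5833 [ 0.491  -0.0817  0.1586] turn [0.    0.001 0.   ] shift [-0.002  0.    -0.001]
```

No contact, pose on target; close.

Emit:
apply_moves --pt "0 0 0 0 0 0 -1" --pt "0 0 0 0 0 0 -1" --pt "0 0 0 0 0 0 -1" --pt "0 0 0 0 0 0 -1" --pt "0 0 0 0 0 0 -1" --pt "0 0 0 0 0 0 -1" --pt "0 0 0 0 0 0 -1" --pt "0 0 0 0 0 0 -1" --pt "0 0 0 0 0 0 -1" --pt "0 0 0 0 0 0 -1" --force 45

```text
time: 5.42
tcp_pos: [0.4905, -0.0817, 0.1581]
tool_rot: [-3.142, 0.002, -0.198]
contact_force: [0.5, -0.1, 0.5]
width: 0.0298
gripper_force: 0.0
```

Emit:
apply_moves --pt "0 0 0 0 0 0 -1" --pt "0 0 0 0 0 0 -1" --pt "0 0 0 0 0 0 -1" --pt "0 0 0 0 0 0 -1" --pt "0 0 0 0 0 0 -1" --pt "0 0 0 0 0 0 -1" --pt "0 0 0 0 0 0 -1" --pt "0 0 0 0 0 0 -1" --pt "0 0 0 0 0 0 -1" --pt "0 0 0 0 0 0 -1"

```text
time: 6.25
tcp_pos: [0.4905, -0.0817, 0.1581]
tool_rot: [3.142, 0.002, -0.198]
contact_force: [0.3, 0.1, -1.0]
width: 0.0237
gripper_force: 45.0
```

Emit:
apply_moves --pt "0 0 0 0 0 0 -1" --pt "0 0 0 0 0 0 -1" --pt "0 0 0 0 0 0 -1" --pt "0 0 0 0 0 0 -1" --pt "0 0 0 0 0 0 -1" --pt "0 0 0 0 0 0 -1" --pt "0 0 0 0 0 0 -1" --pt "0 0 0 0 0 0 -1" --pt "0 0 0 0 0 0 -1" --pt "0 0 0 0 0 0 -1"

```text
time: 7.08
tcp_pos: [0.4905, -0.0817, 0.1581]
tool_rot: [-3.142, 0.002, -0.198]
contact_force: [0.5, -1.1, -1.1]
width: 0.0236
gripper_force: 45.0
```

```bash
python3 - <<'E'
from h import *
print(ctrl.observe()['moment'])
for c in ['wrist','scene','top']:
    a,_=ctrl.read_camera(c)
    for r in ctrl.spot_in('socket',c)[:1]: print(c,r['confidence'],(np.array(r['extent'])*[640,400,640,400]).round())
    for i in range(4): b,_=ctrl.read_camera(c)
    r=ctrl.spot_in('socket',c)
    if r:
        l,t,rr,bb=(np.array(r[0]['extent'])*[640,400,640,400]).astype(int)
        f=lambda q:q[t:bb,l:rr].astype(float)
        print('diff',abs(f(a)-f(b)).mean(), 'ref',abs(a[20:60,200:250].astype(float)-b[20:60,200:250]).mean())
    if c=='wrist':
        save(cv2.resize(a[60:250,220:430],None,fx=3.5,fy=3),'w3.png')
print(ctrl.observe()['time'])
E
```

```text
[0.00597798 0.02417913 0.02216044]
wrist 0.78 [279.  61. 357. 274.]
diff 1.04696261682243 ref 0.36383333333333334
scene 0.47 [260. 210. 277. 219.]
diff 3.3028322440087146 ref 2.4795
8.1333
```

View pics/w3.png

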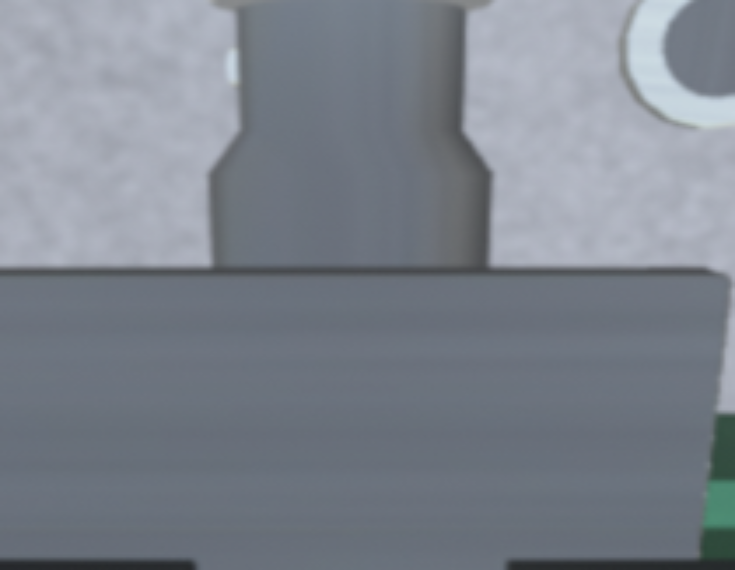

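The wrist view sees the dark socket just beyond the bracket (crop x 210–490, y 0–265), with a white mark at its left edge (235,65) that should show its turning. Holding on.

Emit:
apply_moves --pt "0 0 0 0 0 0 -1" --pt "0 0 0 0 0 0 -1" --pt "0 0 0 0 0 0 -1" --pt "0 0 0 0 0 0 -1" --pt "0 0 0 0 0 0 -1" --pt "0 0 0 0 0 0 -1" --pt "0 0 0 0 0 0 -1" --pt "0 0 0 0 0 0 -1" --pt "0 0 0 0 0 0 -1" --pt "0 0 0 0 0 0 -1"

```text
time: 8.97
tcp_pos: [0.4905, -0.0817, 0.1581]
tool_rot: [3.142, 0.002, -0.198]
contact_force: [-0.2, 0.3, -0.5]
width: 0.0234
gripper_force: 45.0
```

Emit:
apply_moves --pt "0 0 0 0 0 0 -1" --pt "0 0 0 0 0 0 -1" --pt "0 0 0 0 0 0 -1" --pt "0 0 0 0 0 0 -1" --pt "0 0 0 0 0 0 -1" --pt "0 0 0 0 0 0 -1" --pt "0 0 0 0 0 0 -1" --pt "0 0 0 0 0 0 -1" --pt "0 0 0 0 0 0 -1" --pt "0 0 0 0 0 0 -1"

```text
time: 9.8
tcp_pos: [0.4905, -0.0817, 0.1581]
tool_rot: [-3.142, 0.002, -0.198]
contact_force: [-0.1, 0.4, -1.4]
width: 0.0239
gripper_force: 45.0
```

Emit:
apply_moves --pt "0 0 0 0 0 0 -1" --pt "0 0 0 0 0 0 -1" --pt "0 0 0 0 0 0 -1" --pt "0 0 0 0 0 0 -1" --pt "0 0 0 0 0 0 -1" --pt "0 0 0 0 0 0 -1" --pt "0 0 0 0 0 0 -1" --pt "0 0 0 0 0 0 -1" --pt "0 0 0 0 0 0 -1" --pt "0 0 0 0 0 0 -1"

```text
time: 10.63
tcp_pos: [0.4905, -0.0817, 0.1582]
tool_rot: [3.142, 0.002, -0.198]
contact_force: [0.5, 0.2, -1.4]
width: 0.0239
gripper_force: 45.0
```

Emit:
apply_moves --pt "0 0 0 0 0 0 -1" --pt "0 0 0 0 0 0 -1" --pt "0 0 0 0 0 0 -1" --pt "0 0 0 0 0 0 -1" --pt "0 0 0 0 0 0 -1" --pt "0 0 0 0 0 0 -1" --pt "0 0 0 0 0 0 -1" --pt "0 0 0 0 0 0 -1" --pt "0 0 0 0 0 0 -1" --pt "0 0 0 0 0 0 -1"

```text
time: 11.47
tcp_pos: [0.4905, -0.0817, 0.1582]
tool_rot: [3.142, 0.002, -0.198]
contact_force: [-0.2, -0.6, -1.7]
width: 0.0234
gripper_force: 45.0
```

Emit:
apply_moves --pt "0 0 0 0 0 0 -1" --pt "0 0 0 0 0 0 -1" --pt "0 0 0 0 0 0 -1" --pt "0 0 0 0 0 0 -1" --pt "0 0 0 0 0 0 -1" --pt "0 0 0 0 0 0 -1" --pt "0 0 0 0 0 0 -1" --pt "0 0 0 0 0 0 -1" --pt "0 0 0 0 0 0 -1" --pt "0 0 0 0 0 0 -1"

```text
time: 12.3
tcp_pos: [0.4905, -0.0817, 0.1581]
tool_rot: [3.142, 0.002, -0.198]
contact_force: [0.4, -0.0, -0.9]
width: 0.0236
gripper_force: 45.0
```

Emit:
apply_moves --pt "0 0 0 0 0 0 -1" --pt "0 0 0 0 0 0 -1" --pt "0 0 0 0 0 0 -1" --pt "0 0 0 0 0 0 -1" --pt "0 0 0 0 0 0 -1" --pt "0 0 0 0 0 0 -1" --pt "0 0 0 0 0 0 -1" --pt "0 0 0 0 0 0 -1" --pt "0 0 0 0 0 0 -1" --pt "0 0 0 0 0 0 -1"

```text
time: 13.13
tcp_pos: [0.4905, -0.0817, 0.1581]
tool_rot: [-3.142, 0.002, -0.198]
contact_force: [-0.3, 0.7, -0.6]
width: 0.0238
gripper_force: 45.0
```

Emit:
apply_moves --pt "0 0 0 0 0 0 -1" --pt "0 0 0 0 0 0 -1" --pt "0 0 0 0 0 0 -1" --pt "0 0 0 0 0 0 -1" --pt "0 0 0 0 0 0 -1" --pt "0 0 0 0 0 0 -1" --pt "0 0 0 0 0 0 -1" --pt "0 0 0 0 0 0 -1" --pt "0 0 0 0 0 0 -1" --pt "0 0 0 0 0 0 -1"

```text
time: 13.97
tcp_pos: [0.4905, -0.0817, 0.1581]
tool_rot: [3.142, 0.002, -0.198]
contact_force: [-0.7, 1.1, -0.6]
width: 0.0241
gripper_force: 45.0
```

Emit:
apply_moves --pt "0 0 0 0 0 0 -1" --pt "0 0 0 0 0 0 -1" --pt "0 0 0 0 0 0 -1" --pt "0 0 0 0 0 0 -1" --pt "0 0 0 0 0 0 -1" --pt "0 0 0 0 0 0 -1" --pt "0 0 0 0 0 0 -1" --pt "0 0 0 0 0 0 -1" --pt "0 0 0 0 0 0 -1" --pt "0 0 0 0 0 0 -1"

```text
time: 14.8
tcp_pos: [0.4905, -0.0817, 0.1581]
tool_rot: [3.142, 0.002, -0.198]
contact_force: [-0.5, 0.3, -1.4]
width: 0.0237
gripper_force: 45.0
```

Emit:
apply_moves --pt "0 0 0 0 0 0 -1" --pt "0 0 0 0 0 0 -1" --pt "0 0 0 0 0 0 -1" --pt "0 0 0 0 0 0 -1" --pt "0 0 0 0 0 0 -1" --pt "0 0 0 0 0 0 -1" --pt "0 0 0 0 0 0 -1" --pt "0 0 0 0 0 0 -1" --pt "0 0 0 0 0 0 -1" --pt "0 0 0 0 0 0 -1"

```text
time: 15.63
tcp_pos: [0.4905, -0.0817, 0.1581]
tool_rot: [3.142, 0.002, -0.198]
contact_force: [-0.2, 0.6, -0.8]
width: 0.0238
gripper_force: 45.0
```

Emit:
apply_moves --pt "0 0 0 0 0 0 -1" --pt "0 0 0 0 0 0 -1" --pt "0 0 0 0 0 0 -1" --pt "0 0 0 0 0 0 -1" --pt "0 0 0 0 0 0 -1" --pt "0 0 0 0 0 0 -1" --pt "0 0 0 0 0 0 -1" --pt "0 0 0 0 0 0 -1" --pt "0 0 0 0 0 0 -1" --pt "0 0 0 0 0 0 -1"

```text
time: 16.47
tcp_pos: [0.4905, -0.0817, 0.1581]
tool_rot: [3.142, 0.002, -0.198]
contact_force: [-0.6, 0.0, -1.1]
width: 0.0239
gripper_force: 45.0
```

Emit:
apply_moves --pt "0 0 0 0 0 0 -1" --pt "0 0 0 0 0 0 -1" --pt "0 0 0 0 0 0 -1" --pt "0 0 0 0 0 0 -1" --pt "0 0 0 0 0 0 -1" --pt "0 0 0 0 0 0 -1" --pt "0 0 0 0 0 0 -1" --pt "0 0 0 0 0 0 -1" --pt "0 0 0 0 0 0 -1" --pt "0 0 0 0 0 0 -1"

```text
time: 17.3
tcp_pos: [0.4905, -0.0817, 0.1581]
tool_rot: [3.142, 0.002, -0.198]
contact_force: [-0.5, 0.6, -1.2]
width: 0.0237
gripper_force: 45.0
```

```bash
python3 - <<'E'
from h import *
s=ctrl.observe();print(s['time'],s['moment'],s['width'],s['gripper_force'])
a=[ctrl.read_camera('wrist')[0] for i in range(21)]
f=lambda q:q[62:148,283:355].astype(float)
print([round(abs(f(a[0])-f(b)).mean(),2) for b in a[1::2]])
print([round(abs(a[0][100:140,200:270].astype(float)-b[100:140,200:270]).mean(),2) for b in a[1::5]])
save(np.vstack([np.hstack([cv2.resize(x[60:150,270:370],None,fx=3,fy=3) for x in (a[0],a[10])]),]),'w4.png')
print(ctrl.observe()['time'])
E
```

```text
17.3 [-0.18089166  0.08965225  0.01783354] 0.023650872415614654 44.999788384884596
[np.float64(0.39), np.float64(0.39), np.float64(0.39), np.float64(0.39), np.float64(0.39), np.float64(0.39), np.float64(0.39), np.float64(0.39), np.float64(0.39), np.float64(0.4)]
[np.float64(0.35), np.float64(0.36), np.float64(0.35), np.float64(0.35)]
18.35
```

View pics/w4.png

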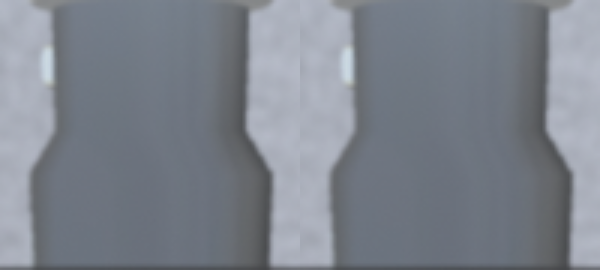

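The two socket crops, taken 0.5 s apart, match to noise level, as do all the frames over 1 s. The moment sensor now shows about 0.2 N m about the bolt axis, so the nut is home and the head is held.

```bash
python3 -c "
from rig import ctrl
s=ctrl.observe();print(s['width'],s['gripper_force'],s['moment']);print(ctrl.hand_in())"
```

```text
0.0237370432254602 44.99976698309183 [-0.20128053  0.10427591 -0.0212464 ]
the job is handed in; nothing more can be done
None
```

I gripped the turning head across its flats at 45 N until the nut was home and the socket had stopped (still over 1 s of wrist pictures), and handed the job in at about 18 s still holding it, without touching the other things.

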